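# Centre the blue bottle on its little stand

### The job

In the under-sink cupboard the small blue bottle stands off-centre on its round stand, where it could fall when the doors are shut. Tap or nudge it gently with the fingertips until it stands upright in the middle of its stand, with the stand's dark ring showing evenly all round it; do not pick it up, tip it over, press it hard or knock it off. Leave the green bottle and everything else where it is, and finish with the hand clear.

Things in the scene. Friction and masses are not known exactly. Their poses are not given: they have to be found in the camera images.
- blue_bottle: The bottle to centre: blue, round, white cap, 60 mm high, about 120 g, loose, upright on stand_a. Origin: centre of its underside; z up its axis. Radius 16 mm at the flat foot, 24 mm at the belly from 12 to 22 mm height (widest), 12 mm at 40 mm; cap radius 12 mm, 44 to 60 mm high. Friction on the stand 0.45 to 0.7: pushed at the belly it slides, at the neck or cap it tips.
- stand_a_top (a point): Centre of the top of the blue bottle's stand: a round pedestal, grey with a white top, fixed to the surface, 60 mm high, top plate of radius 45 mm, flat and without a rim; a dark ring of radius 30 to 34 mm is marked on it round the centre. The two stands look alike and may stand left or right; z up.
- stand_b_top (a point): Centre of the top of the other stand, of the same make and fixed as well; the green bottle stands in its middle.
- green_bottle: Bystander: bottle of the same shape and size as the blue one, green with a yellow cap, already in the middle of stand_b. Origin: centre of its underside.
- dosing_cup: Bystander: orange open cup, 52 mm across, 45 mm high, on the work surface between the stands. Origin: centre of its underside.
- dish_brush: Bystander: flat brush with blue handle lying crosswise on the work surface beyond the stands, less than 60 mm high. Origin: underside, along its handle.
- sink_stopper: Bystander: dark metal sink stopper, 72 mm across, 40 mm high, beyond the stands. Origin: centre of its underside.
- can_blue: Bystander: blue spray can, 54 mm across, 190 mm high, on the round tray at the right (robot's view). Origin: centre of its underside.
- can_white: Bystander: white and green spray can with black cap, 54 mm across, 190 mm high, on the same tray. Origin: centre of its underside.
- trigger_spray: Bystander: green spray bottle with white trigger head, 194 mm high, 72 mm across, on the same tray. Origin: centre of its underside.
Not all that is in view belongs to the job. Of the things that look like the blue_bottle, the middle-sized one is meant.

How it is judged:
By the outcome, as a careful person would: the job done as asked, in the order asked, and still so for the second after the job is handed in, with the robot touching nothing.
It also fails if it takes over 48 s, if anything falls off the work surface, if the arm or the gripper's body presses on something with over 40 N, if the wrist force passes 120 N, or if a joint passes its speed limit or range.

### The arm

A 6-joint arm with a two-finger parallel gripper is mounted at the origin on the work surface. World frame = base frame: x ahead of the robot, y to its left, z up, the work surface at z = 0. Lengths are in m, angles in degrees, forces in N, time in s.
With the tool pointing down it reaches from about 0.4 to 0.825 m from the base axis. Payload 7 kg.
Tool frame: the origin (TCP) lies at the very end of the fingers, on their centre line; the grasp point (between the pads) lies 19 mm behind it; x points along the fingers, z is the direction in which the jaws open and shut, and the axes are right-handed (so a half turn about x gives the same grasp; the last joint's range is limited). The gripper opens to 88 mm and grips with 3 to 60 N. Pads are 19 mm wide; open, the fingers measure 130 mm over their backs; the gripper's body (78 mm by 193 mm) begins 47 mm behind the grasp point.
Start: joints at [-58.436, 20.546, 0.682, 0, -70.136, -16.507], TCP at [0.175, -0.652, 0.227] pointing down, gripper open.
Joint ranges: [-176.03, 176.03], [-82.01, 121.73], [-58.28, 71.71], [-173.87, 95.51], [-174.79, -0.11], [-173.66, 173.66]. Speed limits (degrees/s): [136.94, 136.94, 172.46, 180, 180, 180].

### API

Orientations are given as [roll, pitch, yaw] about the fixed x, y, z axes, in that order (R = Rz(yaw) Ry(pitch) Rx(roll)).
In Python, from plant import sensors, cams, workorder gives the robot as it stands. The module is installed in compiled form; this text tells all that it offers.
- The arm moves only by the shell command python3 -m handwheel 'ROWS' [OPENING] [FORCE]. ROWS is JSON, one flat list of numbers, 4 for each row, row after row: the shift along the tool's x, y, z in cm, then the turn about the tool's x in degrees. A call has exactly 10 rows; each row is the pose to reach, as a shift and turn from the pose commanded when the call began, along the tool's axes at that moment; what a row does not reach only later rows make up. A row lasts 1/8 s, in which the tool goes at most 62.5 mm and 10.7 degrees, less where a joint would pass 70% of its speed; a pose out of reach is approached as far as the arm can. A call with a gripper value outside its range is refused whole. OPENING is the finger opening in cm, from 0 to 8.76, set as the call begins (- or left out, the last holds). The fingers move at their own pace and stop on an object; FORCE is the grip in N (left out, the last holds). Time passes only in rows, so rows that repeat a pose let the fingers close, or fill a call up. It gives the time, the measured TCP pose, the force and the opening at its end, in the units of the state.
- sensors.get_state(): the state, without advancing time (a new reading comes with each control period).
- cams.capture(name): name is "side" or "top"; returns a dict with "image" (384x512x3 uint8, red, green, blue), "fov_y" (degrees; the focal length in pixels is half the picture's height over the tangent of half this angle, whatever the lens; pixels are square), "cx", "cy" (the principal point, pixels), "xyz" and "rotation" of the camera in the world. Camera axes: x right, y down, z forward; pixel columns grow to the right and rows downward; lengths in m; the calibration is good to about 2 mm. A picture is of the moment at which its call begins. There is no depth.
- workorder.close_job(): hands the job in, once; it reports no verdict.
The state is a dict: "time_s": time; "joints": joint angles; "qd": joint speeds; "joint_torque": joint torques, N m; "tcp_pos": TCP position; "eef_rot": TCP orientation; "contact_force": force on the tool from outside, world axes, zero at the start; "moment": the same for the moment, N m; "gripper_width": finger opening in m.
Only numpy, scipy, OpenCV 4.12 (cv2) and the standard library are available. Lean on these libraries where they do the work, as an engineer would, in place of code of your own. Each camera call takes 0.05 s, during which the arm holds its last target.

## Working session

There is one attempt and no reset: what is moved stays moved. The work goes in short steps, Python scripts to look and compute and a shell command to move; the robot and the scene stay as the last step left them, time stands still between calls to the robot, and variables do not carry over. Pictures are saved under pics/ and viewed, and the job is handed in when it is done.

```bash
mkdir -p pics; python3 - <<'E'
from plant import sensors,cams
import cv2,json
s=sensors.get_state();print({k:s[k] for k in('time_s','tcp_pos','eef_rot','contact_force','gripper_width')})
for n in('side','top'):
    c=cams.capture(n);cv2.imwrite(f'pics/{n}0.png',c['image'][:,:,::-1]);print(n,c['fov_y'],c['cx'],c['cy'],c['xyz'],c['rotation'])
E
```

```text
{'time_s': 0.0, 'tcp_pos': array([ 0.17520847, -0.65135147,  0.22562992]), 'eef_rot': array([  4.01920536,  89.90464814, 109.06995031]), 'contact_force': array([0.34133246, 0.08262304, 0.14579381]), 'gripper_width': 0.08780844821608581}
side 46.21503555393528 265.95428357120505 193.7414670170341 [0.36058795 0.74137886 0.58723145] [-118.84984692    1.19586521 -167.93823335]
top 57.13448887697245 258.2318190120283 197.12529648273775 [ 0.51722047 -0.14261026  0.90634381] [-175.88759529    0.48985484  -89.43839156]
```

View pics/side0.png

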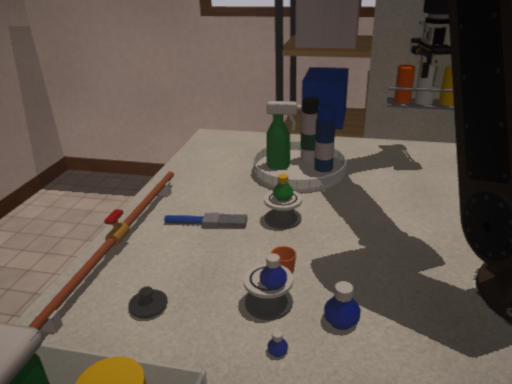

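View pics/top0.png

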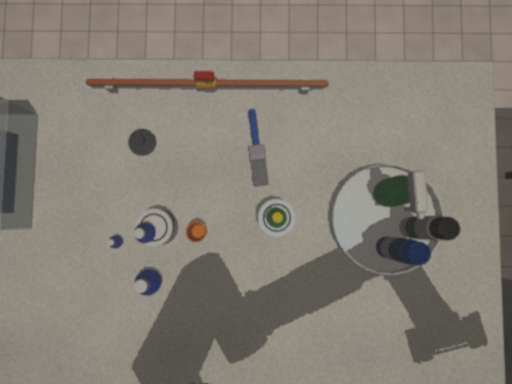

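The side view shows the blue bottle at (273,275) on the near stand. In the top view its belly is at (145,232), with the stand centre near (157,227). There is a large decoy at (148,282) and a small one at (116,242), and the green bottle's stand is at (277,217).

```bash
cat > h.py <<'E'
import numpy as np,cv2
from scipy.spatial.transform import Rotation as R
from plant import cams,sensors
def cap(n,f=None):
    c=cams.capture(n)
    c['R']=R.from_euler('xyz',c['rotation'],degrees=True).as_matrix();c['f']=192/np.tan(np.radians(c['fov_y']/2))
    if f: cv2.imwrite(f,c['image'][:,:,::-1])
    return c
def ray(c,u,v):
    return c['R']@np.array([(u-c['cx'])/c['f'],(v-c['cy'])/c['f'],1])
def onz(c,u,v,z):
    d=ray(c,u,v);return c['xyz']+d*(z-c['xyz'][2])/d[2]
def proj(c,p):
    q=c['R'].T@(np.array(p)-c['xyz']);return q[:2]/q[2]*c['f']+[c['cx'],c['cy']]
def crop(c,u0,u1,v0,v1,s,f):
    cv2.imwrite(f,cv2.resize(c['image'][v0:v1,u0:u1,::-1],None,fx=s,fy=s,interpolation=cv2.INTER_CUBIC))
E
python3 - <<'E'
from h import *
t=cap('top');s=cap('side')
a=cv2.resize(t['image'][190:310,90:230,::-1],None,fx=4,fy=4,interpolation=cv2.INTER_CUBIC)
cv2.imwrite('pics/tc.png',a)
crop(s,220,380,240,370,4,'pics/sc.png')
for c,n,b in((t,'t',(190,310,90,230)),(s,'s',(240,370,220,380))):
    h=cv2.cvtColor(c['image'],cv2.COLOR_RGB2HSV)
    m=((h[...,0]>110)&(h[...,0]<130)&(h[...,1]>140)).astype(np.uint8)
    k=cv2.connectedComponentsWithStats(m)
    for st,ce in zip(k[2][1:],k[3][1:]):
        if st[4]>25: print(n,st,ce,onz(c,*ce,0.077),onz(c,*ce,0.02))
for p in [(157,227)]: print(onz(t,*p,.06))
print(onz(s,269,280,.06))
E
```

```text
s [ 303   69   44   60 1863] [327.44873859  93.13794954] [ 0.49773328 -1.0024388   0.077     ] [ 0.51305434 -1.19724765  0.02      ]
s [166 216  36   5 150] [183.28666667 218.08      ] [ 0.71760813 -0.02534762  0.077     ] [ 0.75749228 -0.11100171  0.02      ]
s [265 268  21  18 269] [275.68401487 277.31226766] [0.4841592  0.13224846 0.077     ] [0.49796384 0.06420006 0.02      ]
s [328 299  32  28 586] [344.79351536 313.39078498] [0.36024601 0.19875033 0.077     ] [0.36020781 0.13813113 0.02      ]
s [273 340  14  15 128] [279.671875  347.8515625] [0.44834333 0.2865794  0.077     ] [0.45814683 0.23577193 0.02      ]
[0.50395913 0.10723542 0.06      ]
[0.4986812  0.12153383 0.06      ]
```

View pics/tc.png

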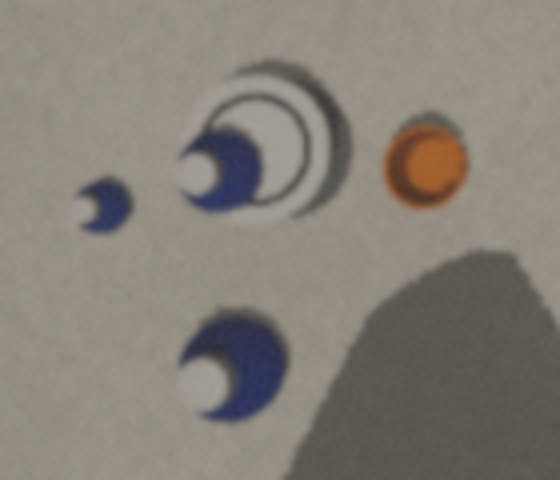

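View pics/sc.png

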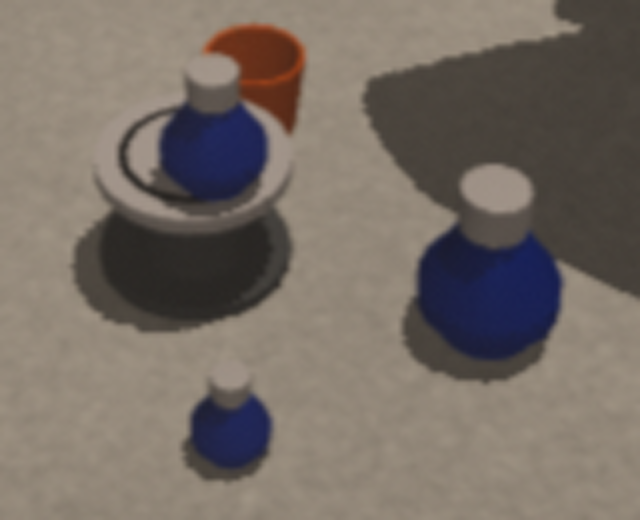

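```bash
python3 - <<'E'
from h import *
t=cap('top');s=cap('side')
f=lambda u,v:(90+(u+.5)/4-.5,190+(v+.5)/4-.5)
g=lambda u,v:(220+(u+.5)/4-.5,240+(v+.5)/4-.5)
S=onz(t,*f(256,148.5),.06);print('stand top',S,'edges',[onz(t,*f(*p),.06)-S for p in((182,148),(331,148),(256,72),(256,225))])
print('belly',onz(t,*f(222,170),.077),'cap',onz(t,*f(197,173),.12))
# edge based: right,bottom,top extents
print('side stand',onz(s,*g(194,162),.06),'ring?',onz(s,*g(120,152),.06))
print('side cap top',onz(s,*g(213,73),.12),'belly',onz(s,*g(214,151),.077))
print('green',onz(t,278,217,.12),'cup',onz(t,*f(426,166),.045))
print('big',onz(t,*f(240,362),.02),'bigcap',onz(t,*f(204,385),.075),'small',onz(t,*f(108,205),.015))
st=sensors.get_state();print(st['time_s'],R.from_euler('xyz',st['eef_rot'],degrees=True).as_matrix().round(3))
E
```

```text
stand top [0.50447597 0.1153665  0.06      ] edges [array([-0.00014195,  0.04450468,  0.        ]), array([ 0.0007448, -0.0450467,  0.       ]), array([0.0458699 , 0.00142825, 0.        ]), array([-0.0455148 , -0.00141719,  0.        ])]
belly [0.49196143 0.12979917 0.077     ] cap [0.4914696  0.12957097 0.12      ]
side stand [0.50016016 0.12216321 0.06      ] ring? [0.53463833 0.12152943 0.06      ]
side cap top [0.48826447 0.13393467 0.12      ] belly [0.48854447 0.13324323 0.077     ]
green [ 0.52974842 -0.17976531  0.12      ] cup [0.49466086 0.0158257  0.045     ]
big [0.37164966 0.13340851 0.02      ] bigcap [0.36725327 0.1368673  0.075     ] small [0.46740188 0.22147213 0.015     ]
0.3 [[-0.    -0.966 -0.26 ]
 [ 0.001 -0.26   0.966]
 [-1.     0.     0.001]]
```

```bash
python3 -m handwheel '[-0.5,-3.8,3.6,6.2, -1,-7.7,7.3,12.4, -1.5,-11.5,10.9,18.6, -2,-15.3,14.6,24.8, -2,-19.2,18.2,31, -2,-23,21.8,37.2, -2,-26.8,25.5,43.4, -2,-30.6,29.1,49.6, -2,-34.5,32.8,55.8, -2,-38.3,36.4,62]' 3.0 10
python3 - <<'E'
from h import *
st=sensors.get_state();print(st['time_s'],st['joints'],st['tcp_pos'],st['gripper_width'])
M=R.from_euler('xyz',st['eef_rot'],degrees=True).as_matrix();print(M.round(3))
u=np.array([.68,-.73,0]);tgt=np.array([.49,.1315,.14])-.07*u
print(M.T@(tgt-st['tcp_pos'])*100)
E
```

```text
time_s: 1.55
tcp_pos: [0.4513, -0.1991, 0.2469]
eef_rot: [-44.6, 89.9, -1.7]
contact_force: [-0.1, -0.5, -0.4]
gripper_width: 0.0302
1.55 [-9.27360235e-01  2.36200417e+00 -1.98037380e+01  8.10442450e-04
 -6.77816044e+01 -1.36206587e+02] [ 0.45131663 -0.1991355   0.24694023] 0.03019316327170812
[[ 0.001 -0.68   0.733]
 [-0.     0.733  0.68 ]
 [-1.    -0.001  0.001]]
[10.69213151 28.59250678 25.30857457]
```

```bash
python3 -m handwheel '[0,2.8,2.5,-10.5, 0,5.7,5.1,-21, 0,8.6,7.6,-31.5, 0,11.4,10.1,-42, 0,14.3,12.7,-52.5, 0,17.2,15.2,-63, 0,20,17.7,-73.5, 0,22.9,20.2,-84, 0,25.8,22.8,-94.5, 0,28.6,25.3,-105]'
python3 -m handwheel '[0,0,0,-9, 0,0,0,-18, 0,0,0,-27, 0,0,0,-36, 1,0,0,-45, 2.5,0,0,-54, 5,0,0,-63, 7.5,0,0,-72, 9,0,0,-75, 10,0,0,-75]'
python3 - <<'E'
from h import *
st=sensors.get_state();print(st['time_s'],st['joints'],st['tcp_pos'],st['gripper_width'])
M=R.from_euler('xyz',st['eef_rot'],degrees=True).as_matrix();print(M.round(3))
t=cap('top','pics/t1.png');s=cap('side','pics/s1.png')
E
```

```text
time_s: 2.8
tcp_pos: [0.44, 0.1822, 0.2468]
eef_rot: [-101.8, 90.0, 46.6]
contact_force: [0.8, 0.0, 0.0]
gripper_width: 0.0297
time_s: 4.05
tcp_pos: [0.44, 0.1807, 0.1459]
eef_rot: [-0.5, 90.0, -137.5]
contact_force: [-0.1, 0.7, 0.8]
gripper_width: 0.03
4.05 [ 4.61039726e+01  5.82688480e+00 -3.02952370e+01 -2.49896048e-03
 -5.39101760e+01 -3.07520991e+00] [0.44004297 0.18072776 0.14594791] 0.03001003030747285
[[-0.     0.682 -0.731]
 [-0.    -0.731 -0.682]
 [-1.    -0.     0.001]]
```

View pics/t1.png

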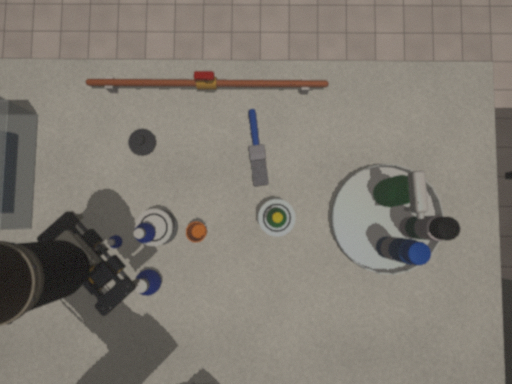

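View pics/s1.png

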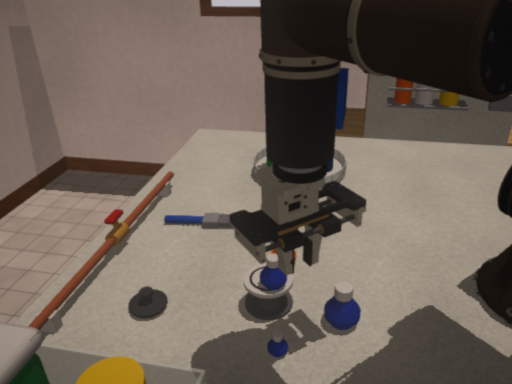

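```bash
python3 - <<'E'
from h import *
s=cap('side');t=cap('top')
st=sensors.get_state();M=R.from_euler('xyz',st['eef_rot'],degrees=True).as_matrix();p=st['tcp_pos']
im=cv2.resize(s['image'][220:320,230:350,::-1],None,fx=6,fy=6,interpolation=cv2.INTER_CUBIC)
for off in [(0,0,0),(0,0,.015),(0,0,-.015),(0,.0095,.015),(0,.0095,-.015)]:
    u=proj(s,p+M@np.array(off));print(u);cv2.circle(im,tuple(int(x) for x in (u-[230,220]+.5)*6),4,(0,0,255),-1)
cv2.imwrite('pics/s1c.png',im)
im=cv2.resize(t['image'][190:310,60:200,::-1],None,fx=5,fy=5,interpolation=cv2.INTER_CUBIC)
for off in [(0,0,0),(0,.0095,.015),(0,.0095,-.015)]:
    u=proj(t,p+M@np.array(off));cv2.circle(im,tuple(int(x) for x in (u-[60,190]+.5)*5),4,(0,0,255),-1)
cv2.imwrite('pics/t1c.png',im)
E
```

```text
[296.62264617 265.30898261]
[304.45240196 262.15023459]
[288.64454442 268.52757765]
[301.01719256 259.06727554]
[285.30552924 265.32200315]
```

View pics/s1c.png

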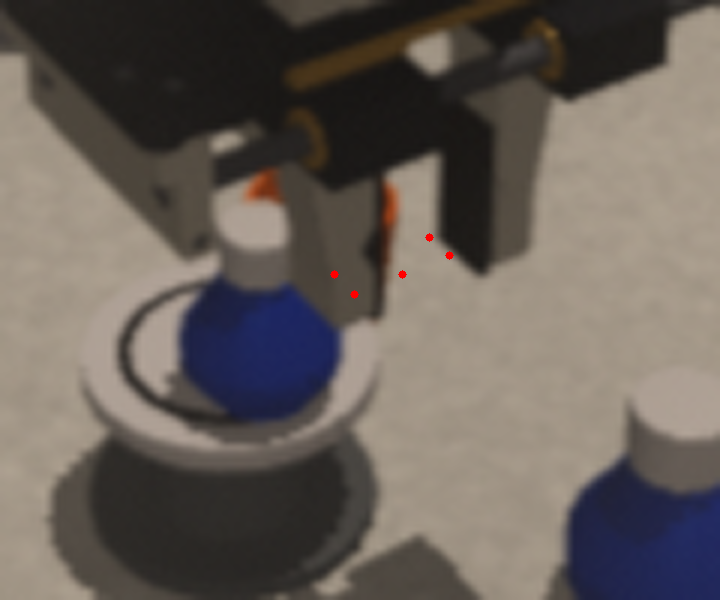

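View pics/t1c.png

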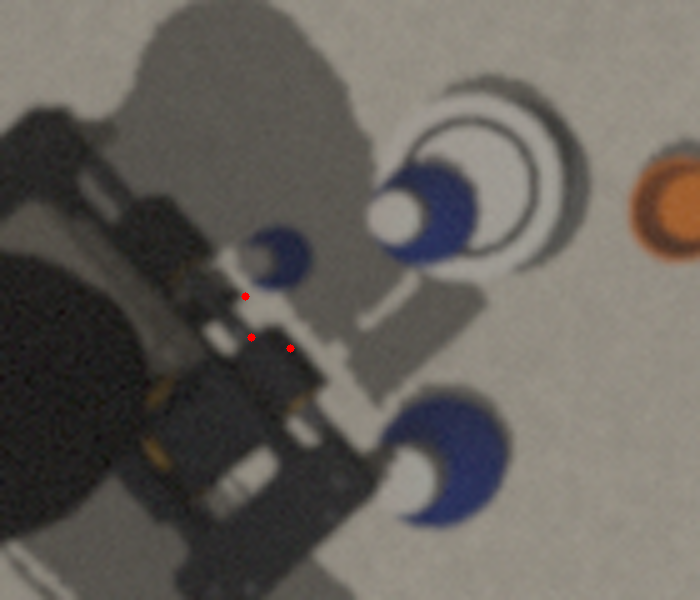

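The top view is clear around the bottle, and the side view shows the fingers about 2 px right of where the calibration puts them, about 3 mm. The bottle is then about 4 mm off the tool's centre line, so I'll shift z by -0.4, descend, and approach.

```bash
python3 -m handwheel '[1,0,-0.2,0, 2.5,0,-0.4,0, 4,0,-0.4,0, 5.5,0,-0.4,0, 7,0,-0.4,0, 7.8,0,-0.4,0, 7.8,1,-0.4,0, 7.8,2,-0.4,0, 7.8,3,-0.4,0, 7.8,3,-0.4,0]'
cat > look.py <<'E'
import sys
from h import *
n=sys.argv[1]
st=sensors.get_state();print(st['time_s'],st['tcp_pos'],st['contact_force'],st['gripper_width'])
t=cap('top');s=cap('side')
a=cv2.resize(t['image'][190:265,110:210,::-1],None,fx=6,fy=6,interpolation=cv2.INTER_CUBIC)
b=cv2.resize(s['image'][235:325,220:320,::-1],None,fx=6,fy=6,interpolation=cv2.INTER_CUBIC)
cv2.imwrite(f'pics/t{n}.png',a);cv2.imwrite(f'pics/s{n}.png',b)
E
python3 look.py 2
```

```text
time_s: 5.5
tcp_pos: [0.4643, 0.1611, 0.0688]
eef_rot: [175.2, 90.0, 38.2]
contact_force: [-0.8, 0.6, 0.6]
gripper_width: 0.0303
5.5 [0.46433452 0.16114572 0.06884975] [-0.83590143  0.57222952  0.61249739] 0.030336396477697376
```

View pics/t2.png

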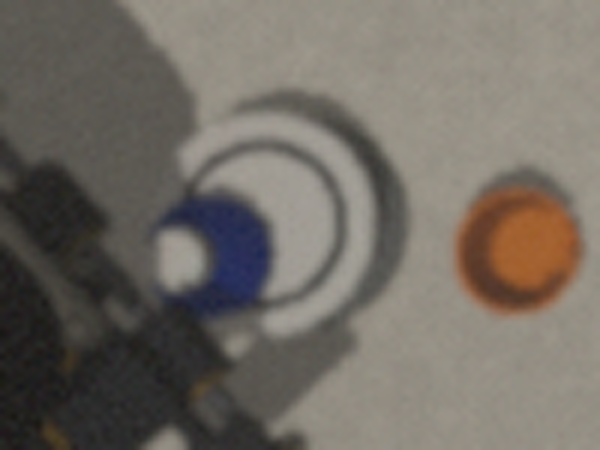

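View pics/s2.png

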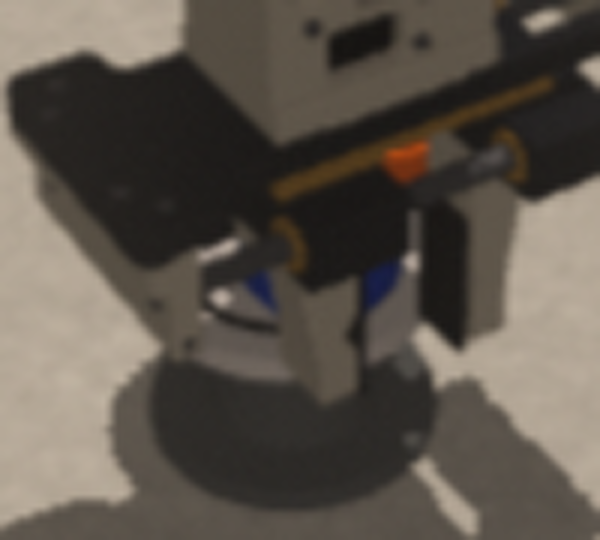

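The top view shows the bottle's belly at crop (213,252), on the fingers' centre line. The plate centre is at (263,218), and the side view shows the fingertips just above the stand, not yet touching. I'll start a slow push.

```bash
python3 -m handwheel '[0,0.4,0,0, 0,0.8,0,0, 0,1.0,0,0, 0,1.2,0,0, 0,1.4,0,0, 0,1.6,0,0, 0,1.8,0,0, 0,2.0,0,0, 0,2.2,0,0, 0,2.4,0,0]'
python3 look.py 3
```

```text
time_s: 6.85
tcp_pos: [0.4801, 0.1441, 0.0686]
eef_rot: [-177.9, 90.0, 45.1]
contact_force: [-1.1, 0.1, -0.8]
gripper_width: 0.0302
6.85 [0.48011562 0.14406488 0.06856745] [-1.05273647  0.09242534 -0.8212574 ] 0.030225550877644065
```

View pics/t3.png

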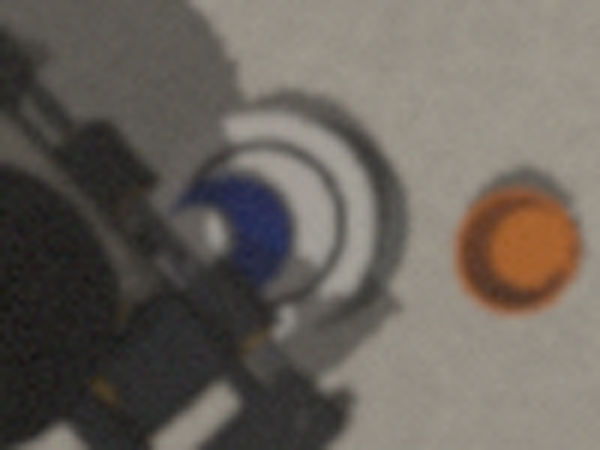

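View pics/s3.png

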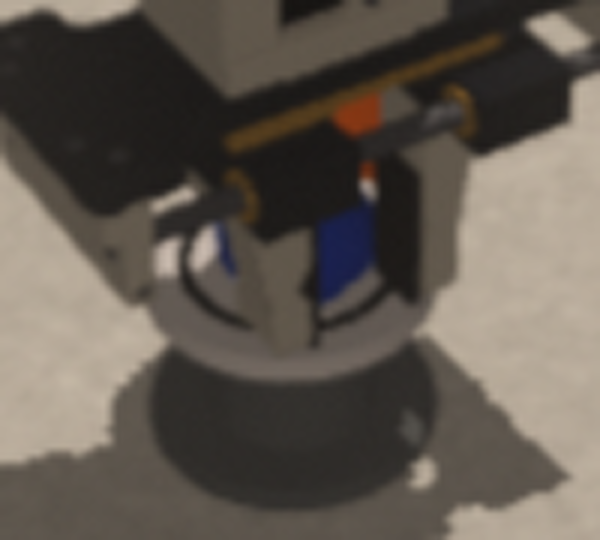

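```bash
python3 - <<'E'
from h import *
t=cap('top')
for z in(.06,.077,.12):
    u=proj(t,[.5045,.1154,z]);print(z,(u-[110,190]+.5)*6-.5)
E
```

```text
0.06 [264.16828169 222.93883972]
0.077 [250.95286969 223.46193613]
0.12 [214.97984329 224.88583127]
```

The push moved the bottle 10.7 mm, as predicted. About 7–8 mm remain, so I'll push 7.5 mm, then back off and look.

```bash
python3 -m handwheel '[0,0.1,0,0, 0,0.2,0,0, 0,0.3,0,0, 0,0.4,0,0, 0,0.5,0,0, 0,0.6,0,0, 0,0.7,0,0, 0,0.75,0,0, 0,0.75,0,0, 0,0.65,0,0]'
python3 -m handwheel '[0,-0.5,0,0, 0,-1.5,0,0, 0,-3,0,0, 0,-4.5,0,0, 0,-6,0,0, 0,-7,0,0, 0,-8,0,0, -1,-8,0,0, -3,-8,0,0, -3,-8,0,0]'
python3 look.py 4
```

```text
time_s: 8.25
tcp_pos: [0.4845, 0.1394, 0.0686]
eef_rot: [91.3, 90.0, -45.7]
contact_force: [-0.1, 0.6, -0.4]
gripper_width: 0.03
time_s: 9.5
tcp_pos: [0.431, 0.1986, 0.1004]
eef_rot: [179.3, 89.8, 42.3]
contact_force: [-0.2, -1.0, 0.1]
gripper_width: 0.0299
9.5 [0.43095148 0.1986189  0.10042219] [-0.24004902 -0.98284526  0.06744421] 0.029924092103033942
```

View pics/t4.png

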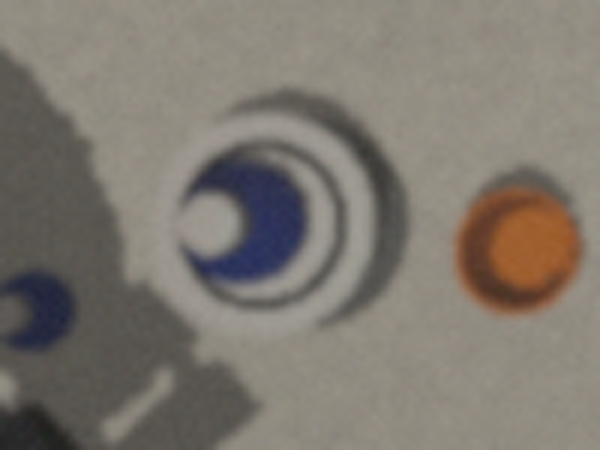

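View pics/s4.png

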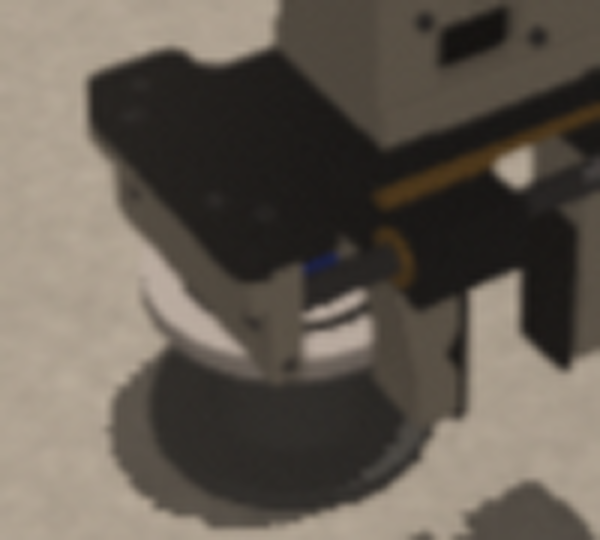

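```bash
python3 -m handwheel '[-2,0,0,0, -5,0,0,0, -9,0,1,0, -13,0,3,0, -15,0,5,0, -15,0,7,0, -15,0,7,0, -15,0,7,0, -15,0,7,0, -15,0,7,0]'
cat > fit.py <<'E'
from h import *
def edges(c,ctr,z,rng,key):
    # radial edge search about ctr(world xy) at height z
    pass
for n in('top','side'):
    c=cap(n); im=cv2.GaussianBlur(c['image'].astype(np.float32),(0,0),.7)
    S0=np.array([.5045,.1154]) if n=='top' else np.array([.5002,.1222])
    def samp(p):
        u=proj(c,p);return cv2.getRectSubPix(im,(1,1),(float(u[0]),float(u[1])))[0,0]
    # ring: dark min along each radius 28..37 mm, not covered by blue
    pts=[]
    for a in np.radians(np.arange(0,360,5)):
        d=np.array([np.cos(a),np.sin(a)]);rs=np.arange(.026,.038,.0005)
        v=np.array([samp([*(S0+r*d),.06]) for r in rs])
        blue=(v[:,2]>v[:,0]*1.35).any()
        i=v[:,0].argmin()
        if not blue and 2<i<len(rs)-3 and v[:,0].max()-v[i,0]>25: 
            w=(v[:,0].max()-v[:,0])**2;pts.append(S0+d*(rs*w).sum()/w.sum())
    pts=np.array(pts)
    A=np.c_[2*pts,np.ones(len(pts))];x=np.linalg.lstsq(A,(pts**2).sum(1),rcond=None)[0]
    S=x[:2];r=np.sqrt(x[2]+S@S);print(n,'ring',S,r,len(pts))
    m=((im[...,2]>im[...,0]*1.5)).astype(np.uint8)
    k=cv2.connectedComponentsWithStats(m);u=proj(c,[*S,.077]);l=None
    best=min(range(1,k[0]),key=lambda i:np.hypot(*(k[3][i]-u))+(99 if k[2][i][4]<60 else 0))
    cn=max(cv2.findContours((k[1]==best).astype(np.uint8),0,1)[0],key=len)[:,0].astype(float)
    # silhouette extents
    st=k[2][best];print('  blue box px L,R,T,B',st[0]-.5,st[0]+st[2]-.5,st[1]-.5,st[1]+st[3]-.5,'expect belly ctr',u)
    e=[proj(c,[S[0]+.024*np.cos(a),S[1]+.024*np.sin(a),zz]) for a in np.arange(0,6.28,.05) for zz in(.072,.082)]
    e=np.array(e);print('  expected belly box',e[:,0].min(),e[:,0].max(),e[:,1].min(),e[:,1].max())
    # cap: white; compare expected
    u=proj(c,[*S,.12]);print('  expected cap top px',u)
    x0,y0=int(u[0])-30,int(u[1])-25
    g=cv2.resize(c['image'][y0:y0+65,x0:x0+75,::-1],None,fx=8,fy=8,interpolation=cv2.INTER_CUBIC)
    for zz,rr in((.12,.012),(.06,.032),(.077,.024)):
        P=np.array([(proj(c,[S[0]+rr*np.cos(a),S[1]+rr*np.sin(a),zz])-[x0,y0]+.5)*8 for a in np.arange(0,6.28,.1)]).astype(int)
        cv2.polylines(g,[P],True,(0,0,255),1)
    import sys
    cv2.imwrite(f'pics/f_{n}{sys.argv[1]}.png',g)
E
python3 fit.py 5
```

```text
time_s: 10.85
tcp_pos: [0.3788, 0.1502, 0.2481]
eef_rot: [6.6, 89.9, -130.4]
contact_force: [-1.3, -0.0, -0.5]
gripper_width: 0.0301
top ring [0.50373915 0.11573762] 0.031067350622184246 48
  blue box px L,R,T,B 143.5 159.5 217.5 235.5 expect belly ctr [151.25534122 227.15046685]
  expected belly box 140.34040933716054 162.04379270347425 216.88868177438417 237.5123860867952
  expected cap top px [145.25106762 227.40545515]
side ring [0.5011282  0.11633066] 0.03087520960650321 21
  blue box px L,R,T,B 254.5 279.5 260.5 282.5 expect belly ctr [268.08704293 270.56067206]
  expected belly box 254.62325171991156 281.48030335662645 260.1323431620392 281.4806444866227
  expected cap top px [267.62990223 251.04537069]
```

View pics/f_top5.png

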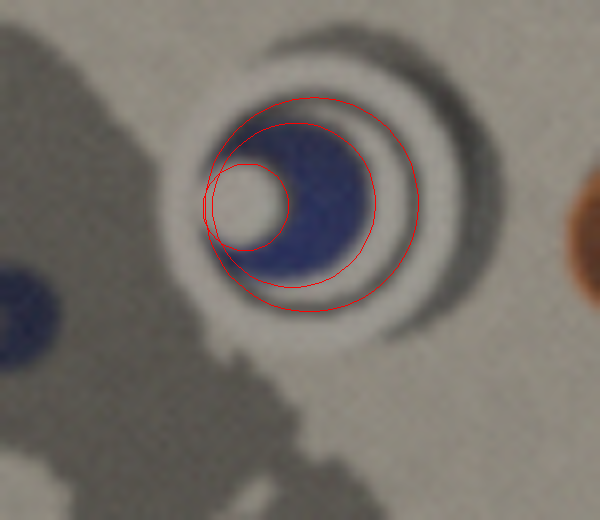

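View pics/f_side5.png

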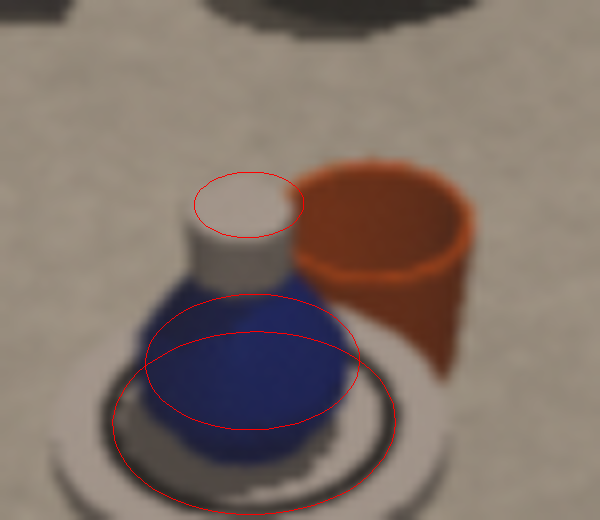

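```bash
cat > fit2.py <<'E'
from h import *
from scipy.optimize import least_squares
def fitc(P,c0,r=None):
    P=np.array(P)
    f=lambda q:np.hypot(P[:,0]-q[0],P[:,1]-q[1])-(r or q[2])
    s=least_squares(f,[*c0]+([] if r else [.03]),loss='soft_l1',f_scale=.0005);return s.x,np.std(f(s.x)),len(P)
for n in('top','side'):
    c=cap(n);im=c['image'].astype(np.float32);im=cv2.GaussianBlur(im,(0,0),.6)
    def samp(p):
        u=proj(c,p);return cv2.remap(im,np.float32([[u[0]]]),np.float32([[u[1]]]),cv2.INTER_CUBIC)[0,0]
    S=np.array([.504,.1155]) if n=='top' else np.array([.5018,.1195])
    for it in range(4):
        P=[]
        for a in np.radians(np.arange(0,360,4)):
            d=np.array([np.cos(a),np.sin(a)]);rs=np.arange(.027,.0375,.0005)
            v=np.array([samp([*(S+r*d),.06]) for r in rs]);g=v.mean(1)
            if (v[:,2]>v[:,0]*1.15).any(): continue
            i=g.argmin()
            if 3<i<len(rs)-4 and min(g[:i].max(),g[i:].max())-g[i]>20:
                q=np.polyfit(rs[i-2:i+3],g[i-2:i+3],2);P.append(S+d*(-q[1]/2/q[0]))
        x,e,k=fitc(P,S,.032);S=x[:2]
    print(n,'ring',S.round(4),'rms',e.round(5),k,'free r',fitc(P,S)[0].round(4))
    B=S.copy()
    for it in range(4):
        P=[]
        for a in np.radians(np.arange(0,360,4)):
            d=np.array([np.cos(a),np.sin(a)]);rs=np.arange(.018,.031,.0005)
            v=np.array([samp([*(B+r*d),.077]) for r in rs]);b=(v[:,2]-v[:,0])/(v.sum(1)+1)
            if b[:4].mean()<.25 or b[-4:].mean()>.1: continue
            h=(b[:4].mean()+b[-4:].mean())/2
            i=np.where((b[:-1]>h)&(b[1:]<=h))[0]
            if len(i): i=i[0];P.append(B+d*(rs[i]+.0005*(b[i]-h)/(b[i]-b[i+1])))
        if n=='side':
            # lateral only: use limb left/right
            P=[p for p in P if abs(p[0]-B[0])>.015]
        x,e,k=fitc(P,B,.024);B=x[:2]
    print('  belly',B.round(4),e.round(5),k,'free',fitc(P,B)[0].round(4),' OFFSET mm',((B-S)*1000).round(2))
E
python3 fit2.py
```

```text
top ring [0.5041 0.1167] rms 0.00037 54 free r [0.5039 0.1164 0.0317]Traceback (most recent call last):
  File "fit2.py", line 36, in <module>
    x,e,k=fitc(P,B,.024);B=x[:2]
          ~~~~^^^^^^^^^^
  File "fit2.py", line 6, in fitc
    s=least_squares(f,[*c0]+([] if r else [.03]),loss='soft_l1',f_scale=.0005);return s.x,np.std(f(s.x)),len(P)
    return func(*args, **kwargs)
    vector_fun = VectorFunction(
        fun_wrapped,
    ...<6 lines>...
        workers=workers
    )
    self._update_fun()
    ~~~~~~~~~~~~~~~~^^
    self.f = self.fun_wrapped(xp_copy(self.x))
             ~~~~~~~~~~~~~~~~^^^^^^^^^^^^^^^^^
    return np.atleast_1d(self.fun(x))
                         ~~~~~~~~^^^
    return self.f(x, *self.args, **self.kwargs)
           ~~~~~~^^^^^^^^^^^^^^^^^^^^^^^^^^^^^^
  File "fit2.py", line 5, in <lambda>
    f=lambda q:np.hypot(P[:,0]-q[0],P[:,1]-q[1])-(r or q[2])
                        ~^^^^^
IndexError: too many indices for array: array is 1-dimensional, but 2 were indexed
```

Blue threshold too strict; loosen it.

```bash
sed -i 's/b\[:4\].mean()<.25 or b\[-4:\].mean()>.1/b[:4].mean()-b[-4:].mean()<.12/' fit2.py; python3 fit2.py
```

```text
top ring [0.5041 0.1167] rms 0.0003 51 free r [0.504  0.1165 0.0317]
  belly [0.5052 0.1201] 0.00078 63 free [0.5054 0.1192 0.0231]  OFFSET mm [1.04 3.4 ]
side ring [0.5021 0.115 ] rms 0.00034 45 free r [0.5018 0.1154 0.0315]
  belly [0.5033 0.1166] 0.00156 54 free [0.5033 0.1166 0.0242]  OFFSET mm [1.14 1.63]
```

The two views roughly agree: the bottle is still about 1 mm too far in +x and about 2 mm in +y. I'll turn the hand to push along -y for a small correction.

```bash
python3 -m handwheel '[0,1,-1.5,6, 0,2,-3,12, 0,3,-4.5,18, 0,4,-6,25, 0,5,-7.5,32, 0,6,-9,39, 0,6.75,-10.7,43, 0,6.75,-10.7,43, 0,6.75,-10.7,43, 0,6.75,-10.7,43]'
python3 - <<'E'
from h import *
st=sensors.get_state();M=R.from_euler('xyz',st['eef_rot'],degrees=True).as_matrix();print(st['tcp_pos'],M.round(3))
print(M.T@(np.array([.5033,.174,.0686])-st['tcp_pos'])*100)
E
```

```text
time_s: 12.35
tcp_pos: [0.5025, 0.1737, 0.2487]
eef_rot: [-128.0, 90.0, 52.1]
contact_force: [0.3, 0.3, 0.2]
gripper_width: 0.0301
[0.50246495 0.17366893 0.24874681] [[ 0.     0.002 -1.   ]
 [ 0.    -1.    -0.002]
 [-1.    -0.    -0.   ]]
[18.01469911 -0.02945196 -0.08084411]
```

```bash
python3 -m handwheel '[3,0,-0.05,0, 6,0,-0.08,0, 9,0,-0.08,0, 12,0,-0.08,0, 14.5,0,-0.08,0, 16.5,0,-0.08,0, 17.5,0,-0.08,0, 18,0,-0.08,0, 18,1,-0.08,0, 18,2,-0.08,0]'
python3 look.py 6
```

```text
time_s: 13.6
tcp_pos: [0.504, 0.1533, 0.0692]
eef_rot: [-146.8, 89.9, 33.2]
contact_force: [-0.6, -0.3, 0.6]
gripper_width: 0.0297
13.6 [0.5040192  0.15333911 0.06921465] [-0.63163662 -0.274339    0.56606255] 0.029743346596027325
```

View pics/t6.png

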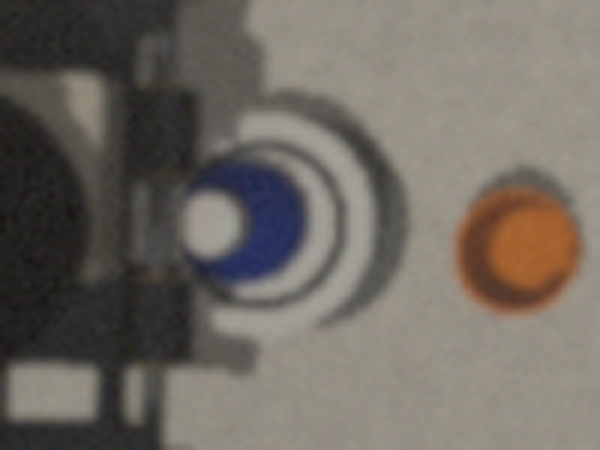

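View pics/s6.png

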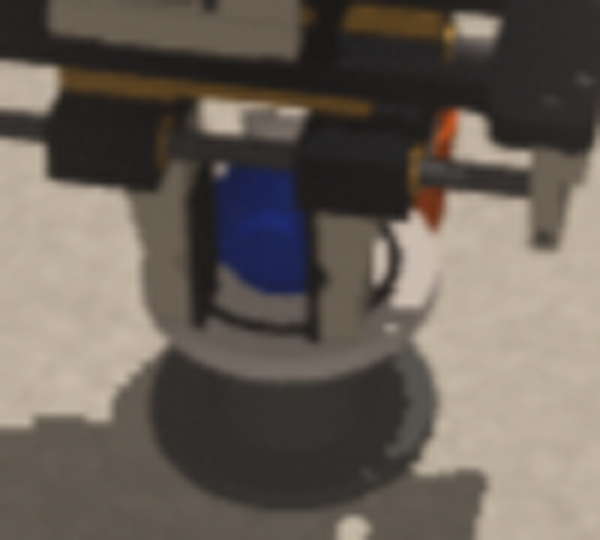

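```bash
python3 -m handwheel '[0,0.2,0,0, 0,0.4,0,0, 0,0.5,0,0, 0,0.6,0,0, 0,0.7,0,0, 0,0.8,0,0, 0,0.85,0,0, 0,0.9,0,0, 0,0.92,0,0, 0,0.92,0,0]'
python3 look.py 7
```

```text
time_s: 14.95
tcp_pos: [0.5038, 0.1446, 0.0686]
eef_rot: [-114.6, 90.0, 65.5]
contact_force: [-0.2, 0.8, -0.2]
gripper_width: 0.0302
14.95 [0.50377998 0.14463123 0.06856784] [-0.20453689  0.83800543 -0.21815851] 0.030213273292503555
```

View pics/t7.png

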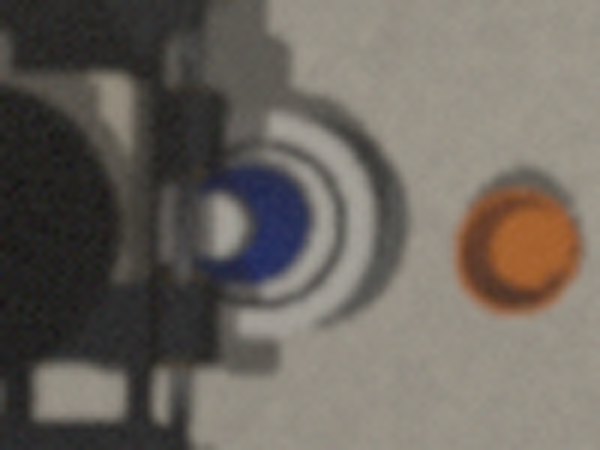

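The belly's right edge moved from 307 to about 312 in the crop. Its centre is now near (250,223), the expected place. I'll retract and check.

```bash
python3 -m handwheel '[0,-0.2,0,0, 0,-1,0,0, 0,-2,0,0, 0,-3.5,0,0, 0,-5,0,0, -2,-5,0,0, -6,-5,0,0, -11,-5,0,0, -16,-5,0,0, -18,-5,0,0]'
python3 -m handwheel '[0,-1,2,0, 0,-1,5,0, 0,-1,9,0, 0,-1,13,0, 0,-1,16,0, 0,-1,18,0, 0,-1,18,0, 0,-1,18,0, 0,-1,18,0, 0,-1,18,0]'
python3 fit2.py; python3 fit.py 8; python3 look.py 8
```

```text
time_s: 16.3
tcp_pos: [0.5047, 0.1961, 0.2521]
eef_rot: [-146.1, 89.7, 34.0]
contact_force: [-0.6, -0.5, -0.3]
gripper_width: 0.0301
time_s: 17.55
tcp_pos: [0.3241, 0.2044, 0.2483]
eef_rot: [63.5, 90.0, -116.5]
contact_force: [0.2, -0.8, 1.6]
gripper_width: 0.03
top ring [0.5041 0.1167] rms 0.0004 57 free r [0.504  0.1166 0.0318]
  belly [0.5046 0.1184] 0.00086 61 free [0.5047 0.1169 0.0226]  OFFSET mm [0.56 1.65]
side ring [0.5022 0.1152] rms 0.0002 58 free r [0.5021 0.1154 0.0318]
  belly [0.5026 0.1148] 0.00146 54 free [0.5026 0.1148 0.0243]  OFFSET mm [ 0.4  -0.39]
top ring [0.50386583 0.11605368] 0.031199536738691917 54
  blue box px L,R,T,B 145.5 160.5 218.5 235.5 expect belly ctr [151.12292251 227.09503191]
  expected belly box 140.2073754069998 161.91198622100882 216.83317642280457 237.45634755862096
  expected cap top px [145.11151261 227.34699046]
side ring [0.50110262 0.1169985 ] 0.030830194418013886 23
  blue box px L,R,T,B 254.5 280.5 260.5 282.5 expect belly ctr [268.02469321 270.7938543 ]
  expected belly box 254.55102767486775 281.42757934604674 260.3529984632568 281.7273017769911
  expected cap top px [267.56557226 251.27041634]
17.75 [0.32389095 0.20436158 0.24842912] [ 0.09758727 -0.06269062 -0.58872098] 0.029957495127038707
```

View pics/t8.png

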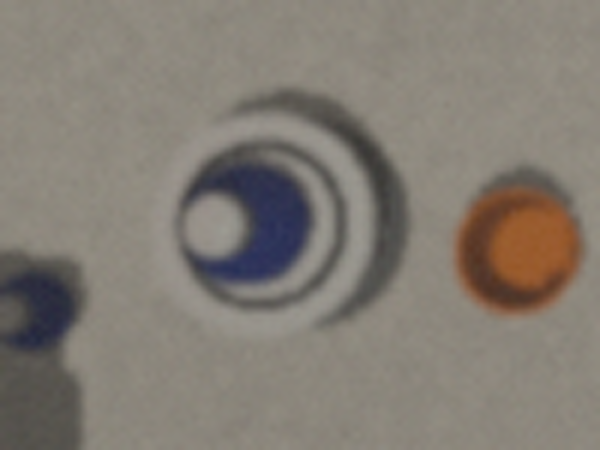

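View pics/s8.png

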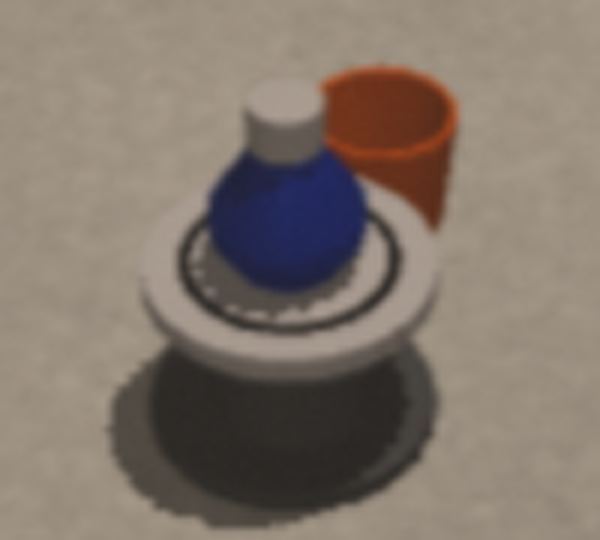

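```bash
python3 - <<'E'
from h import *
cap('top','pics/t9.png')
a=cv2.imread('pics/top0.png').astype(int);b=cv2.imread('pics/t9.png').astype(int)
E
```

View pics/t9.png

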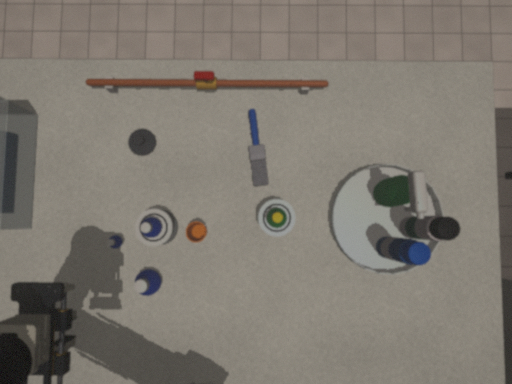

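The bottle is centred in its ring at (154,227). Everything else is where it was: green bottle (277,217), cup (197,231) and decoys (116,242) and (148,282). The hand is clear.

```bash
python3 -c "
from plant import workorder
print(workorder.close_job())"
```

```text
the job is handed in; nothing more can be done
None
```

The blue bottle now stands upright in the middle of its stand, with the dark ring showing evenly all round. I handed the job in at about 18 s of robot time.

- **How it was moved:** I pushed it at the belly with the two fingertips set 30 mm apart. The first slow push was about 18 mm diagonally, with one pause to look, and a second of about 2 mm along -y corrected the rest. I saw no contact force above the sensor's noise of about 1 N in any reading taken.
- **Last checks:** The side camera puts the bottle within about 0.5 mm of the ring's centre. The top camera's belly fit gave 0.6 mm in x and between 0.3 and 1.7 mm in y, depending on whether the radius was fixed. In the same top picture, the cap's position suggests a small error the opposite way in y. I take it as centred to about 1 mm.
- **Everything else:** The final top picture shows the green bottle, the cup, the other blue bottles and the remaining items where they started, and the hand clear of everything.

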